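# Fit up a gate hinge leaf on the jamb and hold it for pinning

### The arm

A 6-joint arm with a two-finger parallel gripper is mounted at the origin on the work surface. World frame = base frame: x ahead of the robot, y to its left, z up, the work surface at z = 0. Lengths are in mm, angles in rad, forces in N, time in s.
With the tool pointing down it reaches from about 350 to 875 mm from the base axis. Payload 4.2 kg.
Tool frame: the origin (TCP) lies at the very end of the fingers, on their centre line; the grasp point (between the pads) lies r.tcp_to_grasp behind it (r.tcp_to_grasp is the distance from the TCP to the grasp point, in mm); z points along the fingers, y is the direction in which the jaws open and shut (so a half turn about z gives the same grasp; the last joint's range is limited). The gripper opens to 87 mm and grips with 3 to 60 N. Pads are 19 mm wide; open, the fingers measure 117 mm over their backs; the gripper's body (75 mm by 190 mm) begins 51 mm behind the grasp point.
Start: joints at [-0.928, 0.385, 0.008, 0, -1.194, -0.259], TCP at [234.043, -579.503, 222.55] pointing down, gripper open.
Joint ranges: [-3.14, 3.14], [-1.21, 2.06], [-1.07, 1.41], [-3.16, 2.05], [-2.99, -0.16], [-3.1, 3.1]. Speed limits (rad/s): [2.79, 2.79, 3.14, 3.14, 3.14, 3.14].

### API

Orientations are given as a rotation vector (axis times angle).
In Python, from plant import monitor, capture, get_calibration, workorder, r gives the robot as it stands.
- The arm moves only by the shell command python3 -m crank 'ROWS' [OPENING] [FORCE]. ROWS is JSON, a list of rows, each a list of 4 numbers: the shift along the tool's x, y, z in cm, then the turn about the tool's z in degrees. In form: [[x, y, z, spin], ...]. A call has 1 to 5 rows; each row is the pose to reach, as a shift and turn from the pose commanded when the call began, along the tool's axes at that moment; what a row does not reach only later rows make up. A row lasts 1/10 s, in which the tool goes at most 50 mm and 8.59 degrees, less where a joint would pass 70% of its speed; a pose out of reach is approached as far as the arm can. A call with a gripper value outside its range is refused whole. OPENING is the finger opening in cm, from 0 to 8.7, set as the call begins (- or left out, the last holds). The fingers move at their own pace and stop on an object; FORCE is the grip in N (left out, the last holds). Time passes only in rows, so rows that repeat a pose let the fingers close. It gives the time, the measured TCP pose, the force and the opening at its end, in the units of the state.
- monitor.observe(): the state, without advancing time (a new reading comes with each control period).
- capture(name): name is "scene" or "top"; returns (picture, depth): 400x640x3 uint8, red, green, blue; 400x640 float32, mm along the optical axis (not along the pixel's ray), 0 where there is no reading.
- get_calibration(name): a dict with "fx", "fy", "cx", "cy" (pixels), "R" (3x3) and "t" (3): a world point X has camera coordinates R X + t. Camera axes: x right, y down, z forward; pixel columns grow to the right and rows downward; lengths in mm; the calibration is good to about 2 mm. A picture is of the moment at which its call begins. get_calibration takes no time and is no camera call.
- workorder.finish_job(): hands the job in, once; it reports no verdict.
The state is a dict: "time": time; "q": joint angles; "joint_vel": joint speeds; "joint_torque": joint torques, N m; "tool_pos": TCP position; "eef_rot": TCP orientation; "force": force on the tool from outside, world axes, zero at the start; "moment": the same for the moment, N m; "opening": opening from 0.0 (shut) to 1.0 (fully open).
Only numpy, scipy, OpenCV 4.12 (cv2) and the standard library are available. Lean on these libraries where they do the work, as an engineer would, in place of code of your own. Each camera call takes 0.05 s, during which the arm holds its last target.

### The job

Lift the loose hinge leaf out of its plywood rack, keep it upright with its knuckle at the bottom, and set that knuckle down on the narrow ledge between the two knuckles of the leaf on the jamb, so that the three knuckle holes line up for the pin. Finish while still gripping the leaf there, upright, aligned and resting on the ledge: do not let go. Leave the pin, the spare leaf and the wrench where they lie.

Things in the scene. Friction and masses are not known exactly. Their poses are not given: they have to be found in the camera images.
- leaf_centre (a point): Loose steel hinge leaf, 0.3-0.5 kg, standing upright in the rack, 100 mm tall: a plate 10 mm thick (x), 64 wide (y), 75 tall, with one knuckle below its lower edge. This point is mid-thickness, mid-width, 50 mm above the knuckle's underside and 50 mm below the plate's top edge. z up; same when turned half round. Grip it across its thickness from above, on the top 35 mm, clear of the rack.
- leaf_hole (a point): Centre of the hole of the loose leaf's knuckle, 40 mm straight below leaf_centre. The knuckle is a tube along y, 30 mm long, 20 mm outside, 12 mm hole, joined to the plate by a 28 mm wide neck. y runs along the hole, x across the plate's thickness, z up the plate. The plate's lower edge is 15 mm above this point, its top edge 90 mm above.
- leaf: The same loose leaf; this origin is at the underside of its knuckle, 50 mm below leaf_centre; same axes.
- gap_centre (a point): Where the centre of the loose knuckle's hole must go: on the hinge axis, half-way between the two fixed knuckles (tubes along y, 20 mm outside, 12 mm hole, 24 mm long, 36 mm gap between them), 85 mm above the table. y along the hinge axis, z up, x from the jamb out through the knuckles. The gap is open above; the ledge's top is 10 mm below this point.
- jamb: Grey-painted steel tube, 80 by 200 mm (x by y), 81 mm high, fixed to the table, with an 8 mm steel leaf bolted flat on top (top at 89 mm). Origin on the table, 52 mm behind the hinge axis (-x); axes as gap_centre. Its outer face is 22 mm behind the hinge axis. Two strap clamps near its ends, over 70 mm from the middle along y, reach 101 mm high.
- ledge: Narrow fixed aluminium ledge sticking out of the jamb's outer face under the gap: 20 mm wide (y), top 75 mm above the table, reaching 12 mm beyond the hinge axis. The loose knuckle rests across its top when the holes are level; the leaf tips over if let go. Origin and axes as jamb.
- rack: Plywood rest fixed on the table, base 90 by 110 by 12 mm. Two uprights, 62 mm high, hold the plate's ends in slots 12 mm wide; the knuckle stands on the base between them. Origin on the table under the middle; the plate stands in its y-z plane. The leaf comes out straight up and is free once raised 40 mm.
- pin: Bystander: plain steel hinge pin, 8 mm by 85 mm, lying in a shallow grey tray 110 by 30 by 14 mm. Leave alone.
- spare_leaf: Bystander: spare two-knuckle hinge leaf lying flat on the table, about 88 by 84 mm, 20 mm high. Origin under its knuckles, which lie along its y. Leave alone.
- wrench: Bystander: steel wrench lying on the table. Leave alone.
Not all that is in view belongs to the job. What is shaped like the leaf but blue or yellow is not meant.

How it is judged:
By the outcome, as a careful person would: the job done as asked, in the order asked, and still so for the second after the job is handed in, while the arm keeps its last pose, push and grip.
It also fails if it takes over 40 s, if anything falls off the work surface, if the arm or the gripper's body presses on something with over 40 N, if the wrist force passes 120 N, or if a joint passes its speed limit or range.

## Working session

There is one attempt and no reset: what is moved stays moved. The work goes in short steps, Python scripts to look and compute and a shell command to move; the robot and the scene stay as the last step left them, time stands still between calls to the robot, and variables do not carry over. Pictures are saved under pics/ and viewed, and the job is handed in when it is done.

```bash
mkdir -p pics; ls; python3 - <<'E'
from plant import monitor, capture, get_calibration, workorder, r
import cv2, numpy as np
s=monitor.observe(); print(s); print(r.tcp_to_grasp)
for n in ("scene","top"):
    im,d=capture(n); cv2.imwrite(f"pics/{n}0.png",cv2.cvtColor(im,cv2.COLOR_RGB2BGR)); np.savez(f"{n}0.npz",im=im,d=d)
    c=get_calibration(n); print(n,{k:np.round(v,4).tolist() for k,v in c.items()})
E
```

```text
pics
{'time': 0.0, 'q': array([-9.28404415e-01,  3.85578644e-01,  6.63578985e-03, -4.94537456e-04,
       -1.19400535e+00, -2.58610691e-01]), 'joint_vel': array([-0.000622  ,  0.00110266, -0.00059489,  0.0003635 ,  0.00031454,
        0.00097876]), 'joint_torque': array([-9.04828630e-04, -3.90665317e+01,  1.87404084e+01,  4.22004998e+00,
        1.08612169e-02, -2.06159457e-04]), 'tool_pos': array([ 233.8168063 , -578.96993565,  221.45083584]), 'eef_rot': array([ 0.59876788, -3.08346935, -0.00335674]), 'force': array([-0.68088569, -0.59160826, -0.48720874]), 'moment': array([-0.0635009 ,  0.00128071,  0.02112272]), 'opening': 0.9984949057775279}
18.700000000000003
scene {'fx': 502.7358, 'fy': 502.7358, 'cx': 320.043, 'cy': 209.2992, 'R': [[0.5987, 0.801, -0.0001], [0.647, -0.4837, -0.5894], [-0.4721, 0.3528, -0.8079]], 't': [-335.6758, -311.1577, 1363.6314]}
top {'fx': 430.4951, 'fy': 430.4951, 'cx': 311.7271, 'cy': 202.9171, 'R': [[-0.0132, -0.9998, 0.0166], [-0.9935, 0.0112, -0.1134], [0.1132, -0.0179, -0.9934]], 't': [-18.3131, 543.773, 823.9599]}
```

View pics/scene0.png

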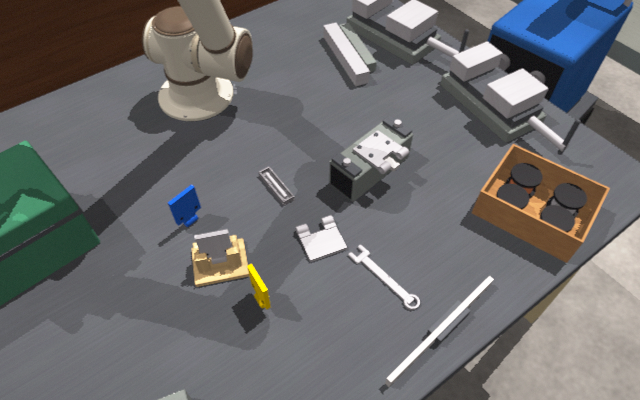

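View pics/top0.png

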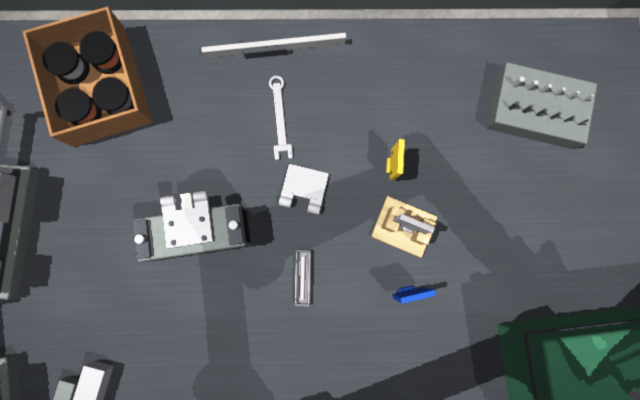

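The rack with the steel leaf is at about (405,226) in top and (218,255) in scene. The jamb is at about (190,230) in top and (372,160) in scene, with its knuckles facing +x. I'll zoom in on both.

```bash
python3 - <<'E'
import cv2, numpy as np
t=cv2.imread("pics/top0.png"); s=cv2.imread("pics/scene0.png")
def z(im,x0,y0,w,h,k): return cv2.resize(im[y0:y0+h,x0:x0+w],None,fx=k,fy=k,interpolation=cv2.INTER_CUBIC)
cv2.imwrite("pics/a.png",np.vstack([z(t,125,180,130,90,6)[:, :780][:300*2]]))
cv2.imwrite("pics/b.png",z(t,360,180,100,90,6))
cv2.imwrite("pics/c.png",z(s,320,110,100,90,6))
cv2.imwrite("pics/d.png",z(s,180,220,100,90,6))
E
```

```text
(no output)
```

View pics/a.png

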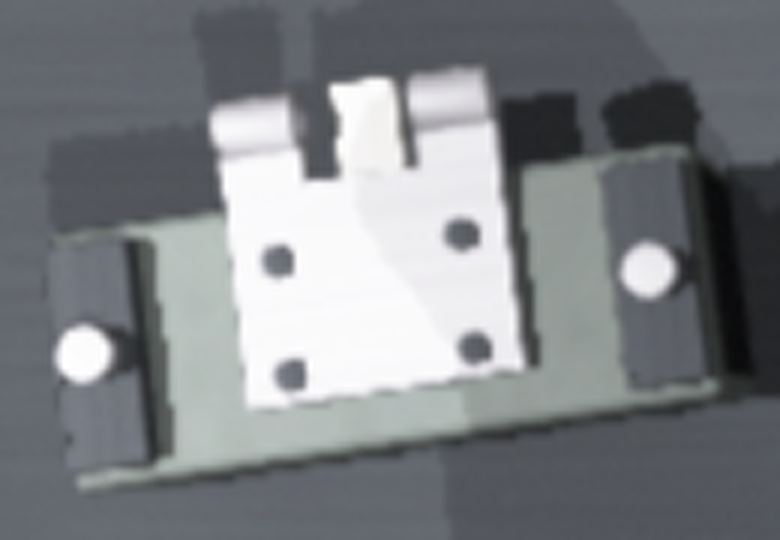

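View pics/b.png

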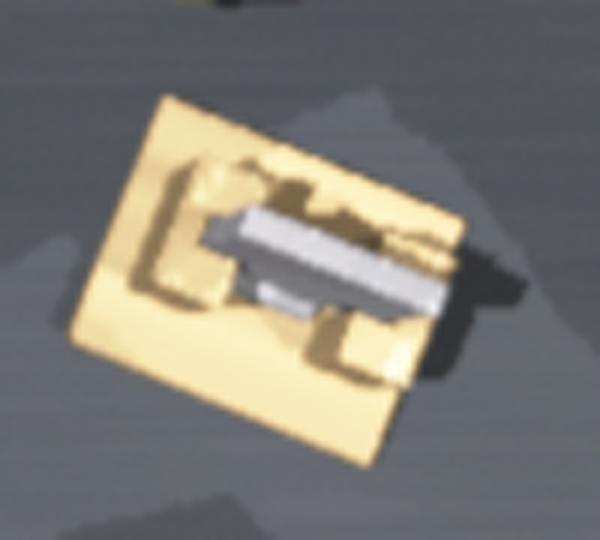

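View pics/c.png

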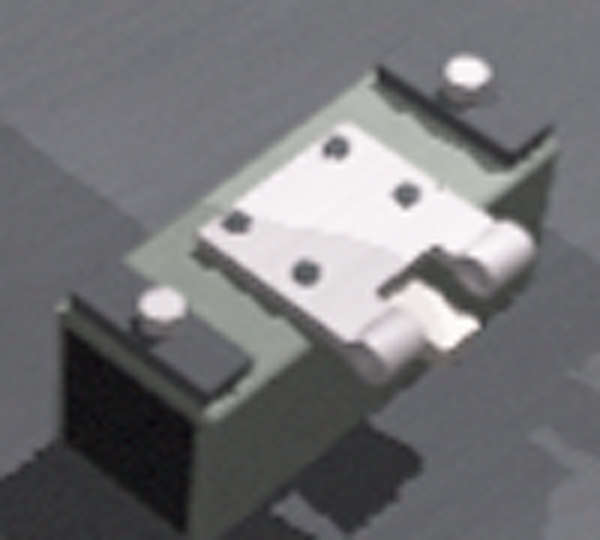

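View pics/d.png

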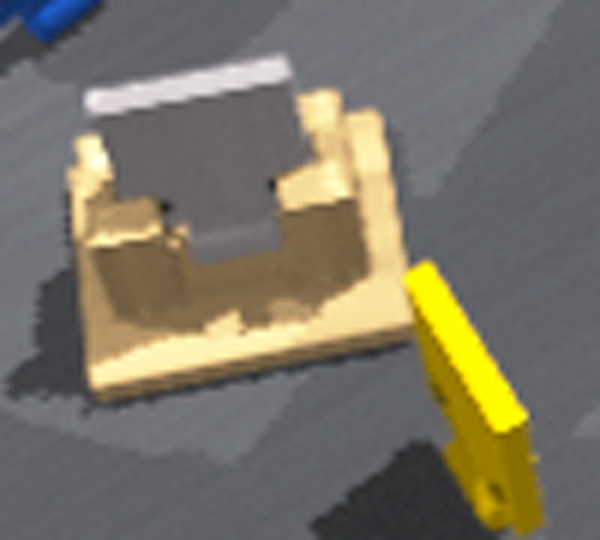

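```bash
cat > h.py <<'E'
import numpy as np, cv2
from plant import get_calibration
def ray(n,uv,z):
    c=get_calibration(n); R=np.array(c["R"]);t=np.array(c["t"])
    C=-R.T@t; uv=np.atleast_2d(uv).astype(float)
    d=np.c_[(uv[:,0]-c["cx"])/c["fx"],(uv[:,1]-c["cy"])/c["fy"],np.ones(len(uv))]@R
    return C+d*((z-C[2])/d[:,2])[:,None]
def cloud(n,D):
    c=get_calibration(n); R=np.array(c["R"]);t=np.array(c["t"])
    v,u=np.indices(D.shape); p=np.stack([(u-c["cx"])/c["fx"]*D,(v-c["cy"])/c["fy"]*D,D],-1)
    return (p-t)@R
def proj(n,P):
    c=get_calibration(n); p=np.atleast_2d(P)@np.array(c["R"]).T+np.array(c["t"])
    return np.c_[p[:,0]/p[:,2]*c["fx"]+c["cx"],p[:,1]/p[:,2]*c["fy"]+c["cy"]]
E
python3 - <<'E'
from h import *
np.set_printoptions(precision=1,suppress=True)
for n in("top","scene"):
    f=np.load(n+"0.npz"); im=f["im"];D=f["d"]
    c=get_calibration(n);print(n,"cam",-np.array(c["R"]).T@np.array(c["t"]))
    P=cloud(n,D)
    boxL={"top":(390,205,440,240),"scene":(185,225,240,270)}[n]
    boxJ={"top":(155,185,220,255),"scene":(345,125,412,180)}[n]
    hsv=cv2.cvtColor(im,cv2.COLOR_RGB2HSV)
    for nm,b,z,vmin in(("leaftop",boxL,112,140),("plate",boxJ,89,205)):
        m=np.zeros(D.shape,np.uint8); x0,y0,x1,y1=b
        m[y0:y1,x0:x1]=((hsv[...,2]>vmin)&(hsv[...,1]<40))[y0:y1,x0:x1]
        if nm=="leaftop": m&=(P[...,2]>100).astype(np.uint8)
        k,l,st,ce=cv2.connectedComponentsWithStats(m)
        i=1+np.argmax(st[1:,4]); v,u=np.nonzero(l==i)
        rect=cv2.minAreaRect(ray(n,np.c_[u,v],z)[:,:2].astype(np.float32))
        print(nm,st[i],"rect",rect,"zmed",np.median(P[l==i][:,2]),"cloudmed",np.median(P[l==i],0))
        print(" box",cv2.boxPoints(rect).tolist(), "raycentroid",ray(n,np.c_[u,v],z).mean(0))
E
```

```text
top cam [446.7  -9.6 880.5]
leaftop [399 214  35  18 224] rect ((496.5586853027344, -210.43838500976562), (64.25782012939453, 11.272499084472656), 66.2977066040039) zmed 110.96112413808234 cloudmed [ 496.  -210.6  111. ]
 box [[478.4825744628906, -237.5914306640625], [488.8041687011719, -242.122802734375], [514.634765625, -183.28533935546875], [504.3132019042969, -178.75396728515625]] raycentroid [ 496.5 -210.5  112. ]
plate [ 160  193   52   55 1927] rect ((509.9151306152344, 207.7147979736328), (95.0853042602539, 84.02749633789062), 8.69161605834961) zmed 88.47192531347366 cloudmed [504.2 209.7  88.5]
 box [[456.5694885253906, 242.0615997314453], [469.2674255371094, 158.9990692138672], [563.2607421875, 173.3679962158203], [550.5628662109375, 256.4305419921875]] raycentroid [505.1 208.7  89. ]
scene cam [1046.1 -362.7  918.2]
leaftop [195 229  34  10 136] rect ((497.15130615234375, -212.20948791503906), (63.19684600830078, 9.22744083404541), 66.24366760253906) zmed 111.15392987010543 cloudmed [ 496.7 -211.9  111.2]
 box [[480.19915771484375, -239.2718505859375], [488.64471435546875, -242.98910522460938], [514.1034545898438, -185.14712524414062], [505.65789794921875, -181.42987060546875]] raycentroid [ 497.  -212.4  112. ]
plate [354 131  54  38 946] rect ((514.1773071289062, 207.8238525390625), (104.56437683105469, 85.13758850097656), 9.595768928527832) zmed 88.4961157133475 cloudmed [507.4 207.6  88.5]
 box [[455.53057861328125, 241.08181762695312], [469.72271728515625, 157.13543701171875], [572.8240356445312, 174.56588745117188], [558.6318969726562, 258.51226806640625]] raycentroid [508.5 206.5  89. ]
```

```bash
python3 - <<'E'
from h import *
np.set_printoptions(precision=2,suppress=True)
for n in("top","scene"):
    f=np.load(n+"0.npz"); im=f["im"];D=f["d"]; P=cloud(n,D)
    x0,y0,x1,y1={"top":(125,180,255,270),"scene":(320,110,420,205)}[n]
    g=cv2.cvtColor(im,cv2.COLOR_RGB2GRAY); 
    sub=lambda a:a[y0:y1,x0:x1]
    # dark bolts inside plate: fill by upsampled threshold
    G=cv2.resize(sub(g),None,fx=4,fy=4,interpolation=cv2.INTER_CUBIC)
    cs,h=cv2.findContours((G<150).astype(np.uint8),cv2.RETR_CCOMP,cv2.CHAIN_APPROX_NONE)
    pts=[]
    for c in cs:
        a=cv2.contourArea(c)
        if 150>a/4>10 and a<700:
            M=cv2.moments(c); u=(M['m10']/M['m00']+.5)/4-.5+x0; v=(M['m01']/M['m00']+.5)/4-.5+y0
            p=ray(n,[[u,v]],89)[0]; print(n,"dark",a,round(u,1),round(v,1),p)
    b=(sub(g)>225).astype(np.uint8)
    k,l,st,ce=cv2.connectedComponentsWithStats(b)
    for i in range(1,k):
        if 8<st[i,4]<80:
            zz=np.median(sub(P)[l==i][:,2]); print(n,"bright",st[i,4],ce[i]+[x0,y0],"z",zz,ray(n,[ce[i]+[x0,y0]],zz)[0])
    # jamb green top: z~81 points
    q=sub(P); z=q[...,2]; 
    ok=(sub(D)>0)&(z>76)
    rect=cv2.minAreaRect(q[ok][:,:2].astype(np.float32)); print(n,"allhigh",rect)
    print("hist",np.histogram(z[sub(D)>0],bins=np.arange(60,120,3)))
E
```

```text
top dark 241.5 173.2 242.1 [467.96 229.4   89.  ]
top dark 292.0 203.9 237.6 [475.4  173.95  89.  ]
top dark 86.0 221.3 234.8 [480.05 142.2   89.  ]
top dark 242.5 171.1 223.0 [502.73 234.09  89.  ]
top dark 309.0 201.6 218.6 [510.22 178.51  89.  ]
top dark 48.0 220.9 214.8 [516.89 143.32  89.  ]
top dark 268.0 142.7 259.1 [437.83 283.78  89.  ]
top bright 11 [196.45 196.36] z 93.84316147646764 [550.84 187.49  93.84]
top bright 59 [166.59 201.03] z 93.67098080083487 [542.85 241.8   93.67]
top bright 40 [232.35 224.78] z 100.69181826310356 [497.44 120.29 100.69]
top bright 54 [138.39 238.61] z 100.65657449906907 [474.63 288.22 100.66]
top allhigh ((503.8689270019531, 205.7924346923828), (113.44526672363281, 198.64344787597656), 7.853067874908447)
hist (array([  18,   23,   21,   25,  125,  207, 1180,  717,  275, 1642,  993,
        176,   29,   93,   16,    0,    0,    0,    0]), array([ 60,  63,  66,  69,  72,  75,  78,  81,  84,  87,  90,  93,  96,
        99, 102, 105, 108, 111, 114, 117]))
scene dark 199.0 370.5 155.0 [509.24 178.02  89.  ]
scene dark 174.0 358.9 146.6 [474.1  173
[... 189 characters left out ...]
5 121.5] z 101.0853634452177 [474.8  287.17 101.09]
scene bright 62 [391.9  162.02] z 74.70439555498155 [544.56 212.11  74.7 ]
scene bright 11 [347.27 160.18] z 100.9443050142905 [498.3  120.3  100.94]
scene bright 29 [378.38 161.97] z 88.40529303795476 [534.83 179.11  88.41]
scene bright 9 [383.78 165.33] z 94.71420465110123 [553.09 178.02  94.71]
scene allhigh ((504.6119689941406, 205.20223999023438), (115.06365203857422, 201.23887634277344), 8.282487869262695)
hist (array([ 63,  58,  61,  51, 118, 169, 502, 341, 259, 816, 473, 102,  28,
        40,   8,   0,   0,   0,   0]), array([ 60,  63,  66,  69,  72,  75,  78,  81,  84,  87,  90,  93,  96,
        99, 102, 105, 108, 111, 114, 117]))
```

```bash
python3 - <<'E'
from h import *
np.set_printoptions(precision=1,suppress=True,linewidth=150)
th=np.radians(7.65); ex=np.array([np.cos(th),np.sin(th)]); ey=np.array([-ex[1],ex[0]]); O=np.array([537.7,210.7])
for n in("top","scene"):
    f=np.load(n+"0.npz"); im=f["im"];D=f["d"]; P=cloud(n,D)
    ok=D>0; q=P[ok]; L=np.c_[(q[:,:2]-O)@ex,(q[:,:2]-O)@ey,q[:,2]]
    for s in(1,-1):
        m=(s*L[:,1]>21)&(s*L[:,1]<39)&(abs(L[:,0])<25)&(L[:,2]>80)
        a=L[m]; print(n,s,"x bins z:",[(x,round(float(np.median(a[(a[:,0]>=x)&(a[:,0]<x+2.5),2])),1)) for x in np.arange(-20,17.5,2.5) if ((a[:,0]>=x)&(a[:,0]<x+2.5)).any()])
        m2=a[:,2]>91.0; print("  ridge x mean",a[m2,0].mean(), m2.sum())
        # extents in y of knuckle at |x|<8, z>88
        m=(abs(L[:,0])<8)&(L[:,2]>87)&(s*L[:,1]>0); print("  y ext",np.percentile(L[m,1],[1,5,50,95,99]))
    m=(abs(L[:,1])<14)&(abs(L[:,0])<20)&(abs(L[:,2]-74.5)<3); print("ledge y",np.percentile(L[m,1],[1,5,50,95,99]),"x",np.percentile(L[m,0],[1,50,99]))
    # jamb ends / faces at z~81
    m=(abs(L[:,2]-80.5)<1.2); print("jamb x",np.percentile(L[m&(abs(L[:,1])<95)&(abs(L[:,1])>50)&(L[:,0]<0)&(L[:,0]>-110),0],[1,3,50,97,99]))
    pr=proj(n,np.array([[*(O+ey*y),95] for y in(-42,-18,18,42)]));print(pr)
E
```

```text
top 1 x bins z: [(np.float64(-20.0), 88.3), (np.float64(-17.5), 88.9), (np.float64(-15.0), 88.5), (np.float64(-12.5), 87.7), (np.float64(-10.0), 88.7), (np.float64(-7.5), 89.0), (np.float64(-5.0), 89.0), (np.float64(-2.5), 88.7), (np.float64(0.0), 89.1), (np.float64(2.5), 91.6), (np.float64(5.0), 93.7), (np.float64(7.5), 93.8), (np.float64(10.0), 94.1), (np.float64(12.5), 93.8), (np.float64(15.0), 93.1)]
  ridge x mean 8.377605665986714 90
  y ext [18.8 19.4 30.  40.6 42.2]
top -1 x bins z: [(np.float64(-20.0), 88.5), (np.float64(-17.5), 88.0), (np.float64(-15.0), 88.7), (np.float64(-12.5), 88.6), (np.float64(-10.0), 88.8), (np.float64(-7.5), 88.7), (np.float64(-5.0), 88.1), (np.float64(-2.5), 88.4), (np.float64(0.0), 88.5), (np.float64(2.5), 90.3), (np.float64(5.0), 93.0), (np.float64(7.5), 93.6), (np.float64(10.0), 94.3), (np.float64(12.5), 94.1), (np.float64(15.0), 93.8)]
  ridge x mean 9.410045340594564 82
  y ext [-406.3 -404.8  -33.7  -18.9  -17.8]
ledge y [-9.5 -8.5  0.5  9.2 10.3] x [-5.5  6.9 19.8]
jamb x [-89.6 -88.5 -52.3 -13.8 -12.9]
[[206.3 200.3]
 [193.2 202.1]
 [173.6 
[... 452 characters left out ...]
2906663725974 42
  y ext [16.9 18.  28.7 40.7 41.3]
scene -1 x bins z: [(np.float64(-20.0), 89.8), (np.float64(-17.5), 89.6), (np.float64(-15.0), 88.9), (np.float64(-12.5), 88.6), (np.float64(-10.0), 88.2), (np.float64(-7.5), 88.6), (np.float64(-5.0), 88.6), (np.float64(-2.5), 88.6), (np.float64(0.0), 88.9), (np.float64(2.5), 87.1), (np.float64(5.0), 93.4), (np.float64(7.5), 93.6), (np.float64(10.0), 94.6), (np.float64(12.5), 91.1), (np.float64(15.0), 92.0)]
  ridge x mean 9.357975329494316 43
  y ext [-408.5 -406.8  -36.2  -19.2  -18.6]
ledge y [-8.  -6.1  2.3  9.7 11.6] x [-11.3   5.8  19.3]
jamb x [-87.6 -85.9 -45.9 -12.5 -11.3]
[[377.7 164.4]
 [385.  158.6]
 [395.7 150.1]
 [402.7 144.5]]
```

```bash
cat > knk.py <<'E'
from h import *
th=np.radians(7.65); ex=np.array([np.cos(th),np.sin(th)]); ey=np.array([-ex[1],ex[0]]); O=np.array([537.7,210.7])
def run(n,im):
    g=cv2.cvtColor(im,cv2.COLOR_RGB2GRAY).astype(np.float32)
    c=get_calibration(n); C=-np.array(c["R"]).T@np.array(c["t"]); Cx=(C[:2]-O)@ex; Cz=C[2]
    for s in(1,-1):
        res=[];prof=[]
        for y in s*np.arange(22,39,2.):
            xs=np.arange(-5,45,.5); uv=proj(n,np.c_[O+np.outer(xs,ex)+ey*y,np.full(len(xs),85.)]).astype(np.float32)
            p=cv2.remap(g,uv[:,0].reshape(1,-1),uv[:,1].reshape(1,-1),cv2.INTER_LINEAR)[0]
            prof.append(p)
            d=np.gradient(p); d[:10]=0; i=np.argmin(d); xc=xs[i]
            tilt=(Cx-xc)/(Cz-85); res.append(xc-10*np.hypot(1,tilt))
        print(n,s,"axis x",np.round(res,1),"med",np.median(res)); print(np.round(np.mean(prof,0)[::3]).astype(int))
    # gap edges along y, ridge line z=95 at x=axis
    for xa in(6,9,12):
        ys=np.arange(-50,50,.5); uv=proj(n,np.c_[O+ex*xa+np.outer(ys,ey),np.full(len(ys),94.)]).astype(np.float32)
        p=cv2.remap(g,uv[:,0].reshape(1,-1),uv[:,1].reshape(1,-1),cv2.INTER_LINEAR)[0]; d=np.gradient(p)
        k=[ys[np.argmax(np.where((ys>a)&(ys<b),sg*d,-1e9))] for a,b,sg in((-48,-34,1),(-26,-10,-1),(10,26,1),(34,48,-1))]
        print(n,"y edges",xa,k,"mean",np.mean(k))
E
python3 - <<'E'
from knk import *
for n in("top","scene"): run(n,np.load(n+"0.npz")["im"])
E
```

```text
top 1 axis x [ 9.8  9.3  9.8 10.3 10.8 10.3  9.3  9.8  9.8] med 9.847383126670191
[250 250 250 249 242 224 212 220 230 236 239 240 238 230 215 192 157 117
  93  87  86  86  86  86  86  85  85  85  84  84  83  84  85  85]
top -1 axis x [10.3  9.8 10.3  9.8  9.8 10.8 10.8  9.8 10.3] med 10.346295527478564
[236 236 236 234 221 193 176 184 199 212 220 222 219 209 196 180 153 119
  92  86  86  87  87  86  86  85  85  86  87  88  88  88  89  90]
top y edges 6 [np.float64(-41.0), np.float64(-18.0), np.float64(18.0), np.float64(41.5)] mean 0.125
top y edges 9 [np.float64(-41.5), np.float64(-17.5), np.float64(19.0), np.float64(43.0)] mean 0.75
top y edges 12 [np.float64(-41.5), np.float64(-18.0), np.float64(18.5), np.float64(43.0)] mean 0.5
scene 1 axis x [-10.2  -7.7   6.9   8.4   7.9   5.9   7.4   6.9   6.9] med 6.857307114143069
[243 238 227 218 217 218 215 213 213 209 203 196 186 172 154 134 112  92
  79  77  81  87  95 101 103 103 103 102 101 101 101 101 101 101]
scene -1 axis x [  6.9   6.9   7.4   8.4   8.9   7.9   7.9 -10.2 -11.2] med 7.359952892088733
[225 219 207 192 188 192 200 206 205 202 196 188 178 166 153 136 115  96
  83  78  76  78  87  98 102 101 101 101 101 101 100 100 100 100]
scene y edges 6 [np.float64(-44.0), np.float64(-25.5), np.float64(16.5), np.float64(41.0)] mean -3.0
scene y edges 9 [np.float64(-42.5), np.float64(-24.5), np.float64(16.5), np.float64(41.5)] mean -2.25
scene y edges 12 [np.float64(-42.5), np.float64(-22.5), np.float64(18.0), np.float64(41.0)] mean -1.5
```

```bash
cat > tool.py <<'E'
from h import *
from plant import monitor
from scipy.spatial.transform import Rotation as Ro
def st():
    s=monitor.observe(); R=Ro.from_rotvec(s["eef_rot"]).as_matrix(); return s,R
def go(target,yawdeg=None):
    "target TCP mm; yaw of tool y axis (mod 180)"
    s,R=st(); d=R.T@(np.array(target)-s["tool_pos"])/10
    a=np.degrees(np.arctan2(R[1,1],R[0,1]))
    print("t",round(s["time"],2),"tcp",np.round(s["tool_pos"],1),"yaw y",round(a,2),"toolz",np.round(R[:,2],3),"q",np.round(s["q"],2),"F",np.round(s["force"],1),"op",round(s["opening"],3))
    print("shift cm",np.round(d,2), "spin", None if yawdeg is None else np.round([-((yawdeg-a+90)%180-90)],2))
E
python3 - <<'E'
from tool import *
go([497,-211.3,222],-23.7)
f=np.load("top0.npz");P=cloud("top",f["d"])
m=(abs(P[...,0]-497)<70)&(abs(P[...,1]+211)<70)
print(np.histogram(P[m][:,2],bins=np.arange(-5,130,5)))
E
```

```text
t 0.1 tcp [ 233.8 -579.   221.6] yaw y 111.98 toolz [-0.001  0.002 -1.   ] q [-0.93  0.39  0.01 -0.   -1.19 -0.26] F [0.2 0.4 1. ] op 1.002
shift cm [-38.17  24.25  -0.  ] spin [-44.32]
(array([1256,  919,  223, 1134,   35,   36,   46,   31,   23,   30,   29,
         43,   86,  362,   21,   16,   17,   15,   18,   13,   20,   19,
         47,  163,    0,    0]), array([ -5,   0,   5,  10,  15,  20,  25,  30,  35,  40,  45,  50,  55,
        60,  65,  70,  75,  80,  85,  90,  95, 100, 105, 110, 115, 120,
       125]))
```

```bash
python3 -m crank '[[-3,1.9,0,-4],[-7,4.5,0,-9],[-11,7,0,-14],[-15,9.5,0,-18],[-19,12,0,-22]]' && python3 -m crank '[[-4,2.5,0,-5],[-8,5,0,-9],[-12,7.6,0,-14],[-16,10.1,0,-18],[-19.2,12.2,0,-22.3]]'; python3 -m crank '[[0,0,0,0],[0,0,0,0]]'; python3 -c "
from tool import *
go([497,-211.3,222],-23.7)"
```

```text
time: 0.6
tool_pos: [365.8, -395.3, 222.2]
eef_rot: [1.18, -2.911, -0.001]
force: [1.2, -1.1, -0.1]
opening: 1.002
time: 1.1
tool_pos: [418.6, -173.7, 222.4]
eef_rot: [-1.723, 2.627, 0.001]
force: [1.0, -0.1, -0.9]
opening: 1.001
time: 1.3
tool_pos: [418.7, -175.2, 222.5]
eef_rot: [1.72, -2.629, -0.0]
force: [-0.7, -0.9, -0.2]
opening: 0.997
t 1.3 tcp [ 418.7 -175.2  222.5] yaw y 156.39 toolz [-0.  0. -1.] q [-0.04  0.09 -0.39 -0.   -1.09 -0.38] F [-0.7 -0.9 -0.2] op 0.997
shift cm [ 0.17 -8.62  0.04] spin [0.09]
```

```bash
python3 -m crank '[[0,-3,0,0],[0.1,-6,1,0],[0.2,-8.6,3,0],[0.2,-8.6,6,0],[0.2,-8.6,8,0]]'; python3 -m crank '[[0,0,0,0],[0,0,0,0]]'; python3 - <<'E'
from tool import *
from plant import capture
go([496.8,-211.2,80],-23.7)
o=[]
for n,b in(("top",(340,160,480,270)),("scene",(150,170,290,290))):
    im,d=capture(n); o.append(cv2.resize(cv2.cvtColor(im,cv2.COLOR_RGB2BGR)[b[1]:b[3],b[0]:b[2]],(400,340)))
cv2.imwrite("pics/g1.png",np.hstack(o))
E
```

```text
time: 1.8
tool_pos: [495.5, -214.0, 139.7]
eef_rot: [1.711, -2.632, -0.004]
force: [-0.0, 0.4, 0.1]
opening: 1.002
time: 2.0
tool_pos: [496.5, -213.6, 142.7]
eef_rot: [1.715, -2.631, 0.0]
force: [-0.3, -0.1, -0.1]
opening: 0.996
t 2.0 tcp [ 496.5 -213.6  142.7] yaw y 156.2 toolz [-0.001 -0.001 -1.   ] q [-0.11  0.32 -0.31  0.   -0.94 -0.31] F [-0.3 -0.1 -0.1] op 0.996
shift cm [-0.24  0.07  6.27] spin [-0.1]
```

View pics/g1.png

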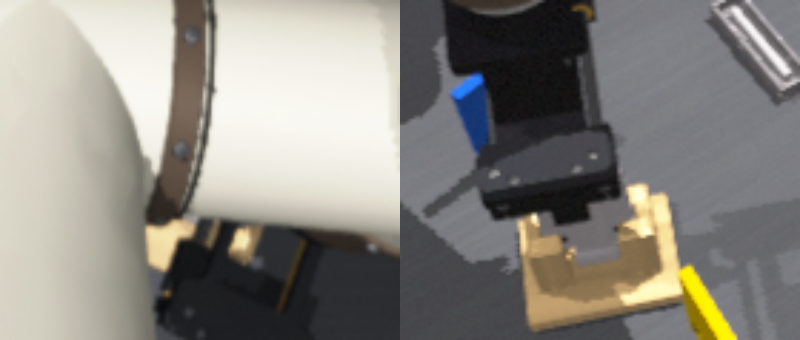

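```bash
python3 - <<'E'
from h import *
for n in("top","scene"):
    f=np.load(n+"0.npz");P=cloud(n,f["d"]);hsv=cv2.cvtColor(f["im"],cv2.COLOR_RGB2HSV)
    for nm,lo,hi in(("blue",110,125),("yellow",25,32)):
        m=(hsv[...,0]>lo)&(hsv[...,0]<hi)&(hsv[...,1]>150)&(f["d"]>0)&(abs(P[...,0]-480)<200)&(abs(P[...,1]+200)<150)
        print(n,nm,np.percentile(P[m],[1,99],axis=0).round())
E
python3 -m crank '[[-0.2,0.1,0,0],[-0.2,0.1,2,-0.1],[-0.2,0.1,4,-0.1],[-0.2,0.1,6.2,-0.1],[-0.2,0.1,6.2,-0.1]]' 6; python3 -m crank '[[0,0,0,0],[0,0,0,0]]'; python3 -c "
from tool import *
go([496.8,-211.2,80],-23.7)"
```

```text
top blue [[ 347. -262.   -2.]
 [ 377. -179.  101.]]
top yellow [[ 591. -195.   13.]
 [ 652. -180.  102.]]
scene blue [[ 303. -244.   -1.]
 [ 379. -182.   99.]]
scene yellow [[ 540. -197.    8.]
 [ 653. -172.  103.]]
time: 2.6
tool_pos: [494.8, -209.6, 78.9]
eef_rot: [1.718, -2.627, -0.005]
force: [-1.0, -0.1, 0.7]
opening: 0.704
time: 2.8
tool_pos: [497.7, -210.3, 82.2]
eef_rot: [-1.719, 2.627, -0.004]
force: [0.0, 0.3, 0.1]
opening: 0.69
t 2.8 tcp [ 497.7 -210.3   82.2] yaw y 156.42 toolz [ 0.003 -0.001 -1.   ] q [-0.1   0.39 -0.39  0.   -0.79 -0.31] F [0.  0.3 0.1] op 0.69
shift cm [0.12 0.05 0.22] spin [0.12]
```

```bash
python3 -m crank '[[0,0,0,0],[0,0,0,0],[0,0,0,0],[0,0,0,0],[0,0,0,0]]' 0 30;python3 -m crank '[[0,0,0,0],[0,0,0,0],[0,0,0,0]]'; python3 -c "
from tool import *
go([496.8,-211.2,140],-23.7)"
```

```text
time: 3.3
tool_pos: [496.5, -210.1, 80.6]
eef_rot: [-1.72, 2.629, -0.0]
force: [-0.8, 0.4, 0.4]
opening: 0.32
time: 3.6
tool_pos: [496.3, -210.1, 80.5]
eef_rot: [1.72, -2.629, -0.001]
force: [-0.9, 0.5, 0.7]
opening: 0.114
t 3.6 tcp [ 496.3 -210.1   80.5] yaw y 156.38 toolz [-0.  0. -1.] q [-0.1   0.39 -0.39 -0.   -0.79 -0.31] F [-0.9  0.5  0.7] op 0.114
shift cm [ 0.08 -0.08 -5.95] spin [0.08]
```

```bash
python3 -m crank '[[0,0,0,0],[0,0,0,0],[0,0,-0.5,0],[0,0,-1.5,0],[0,0,-2.5,0]]'; python3 -m crank '[[0,0,-1.5,0],[0,0,-3.5,0],[0,0,-6.5,0],[0,0,-9.5,0],[0,0,-9.5,0]]'; python3 - <<'E'
from tool import *
from plant import capture
go([547,212,200],7.65)
o=[]
for n,b in(("top",(340,160,480,270)),("scene",(150,170,290,290))):
    im,d=capture(n); o.append(cv2.resize(cv2.cvtColor(im,cv2.COLOR_RGB2BGR)[b[1]:b[3],b[0]:b[2]],(400,340)))
cv2.imwrite("pics/g2.png",np.hstack(o))
E
```

```text
time: 4.1
tool_pos: [496.1, -210.1, 105.9]
eef_rot: [1.719, -2.628, -0.001]
force: [0.1, -0.2, -4.3]
opening: 0.112
time: 4.6
tool_pos: [499.4, -211.0, 206.1]
eef_rot: [-1.717, 2.622, -0.013]
force: [1.7, -0.3, -3.1]
opening: 0.111
t 4.6 tcp [ 499.4 -211.   206.1] yaw y 156.44 toolz [ 0.011 -0.003 -1.   ] q [-0.1   0.25 -0.23  0.   -1.08 -0.31] F [ 1.7 -0.3 -3.1] op 0.111
shift cm [-40.67  12.55   0.55] spin [-31.21]
```

View pics/g2.png

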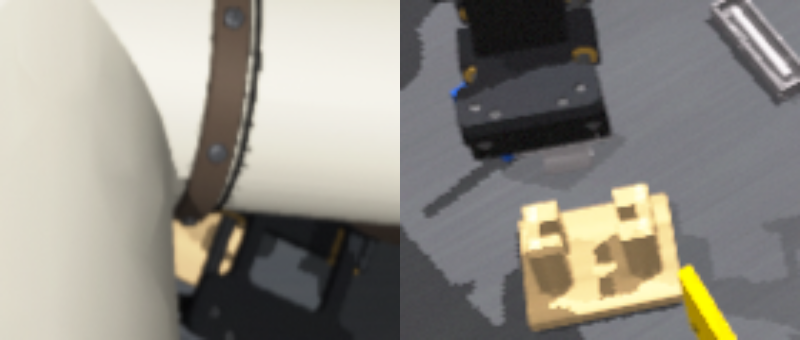

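```bash
python3 -m crank '[[-1.9,0.6,0,-4],[-5.7,1.8,0,-10],[-9.6,3,0,-17],[-13.4,4.1,0,-24],[-17.2,5.3,0,-31.2]]'; python3 -c "
from tool import *
go([547,212,200],7.65)"
```

```text
time: 5.2
tool_pos: [515.4, -30.0, 198.5]
eef_rot: [2.366, -2.062, -0.005]
force: [1.0, -1.1, -4.1]
opening: 0.112
t 5.2 tcp [515.4 -30.  198.5] yaw y -172.16 toolz [-0.004 -0.    -1.   ] q [ 0.26  0.22 -0.29 -0.   -1.06 -0.12] F [ 1.  -1.1 -4.1] op 0.112
shift cm [-23.54  -6.43  -0.17] spin [0.19]
```

```bash
python3 -m crank '[[-4,-1.1,0,0],[-8,-2.2,0,0.2],[-12,-3.3,0,0.2],[-16,-4.4,0,0.2],[-19.5,-5.3,0,0.2]]'; python3 -m crank '[[-2,-0.5,0,0],[-4,-1.1,0,0],[-4,-1.1,0,0],[-4,-1.1,0,0]]';  python3 - <<'E'
from tool import *
from plant import capture
go([547,212,200],7.65)
o=[]
for n,b in(("top",(120,160,260,270)),("scene",(310,70,450,190))):
    im,d=capture(n); o.append(cv2.resize(cv2.cvtColor(im,cv2.COLOR_RGB2BGR)[b[1]:b[3],b[0]:b[2]],(400,340)))
cv2.imwrite("pics/g3.png",np.hstack(o))
E
```

```text
time: 5.7
tool_pos: [542.4, 170.5, 198.2]
eef_rot: [2.357, -2.071, -0.003]
force: [0.4, -1.3, -3.7]
opening: 0.113
time: 6.1
tool_pos: [548.9, 209.7, 199.6]
eef_rot: [2.358, -2.072, -0.001]
force: [-0.3, 0.4, -5.1]
opening: 0.113
t 6.1 tcp [548.9 209.7 199.6] yaw y -172.62 toolz [-0.002 -0.001 -1.   ] q [ 0.64  0.34 -0.12 -0.   -1.11 -0.51] F [-0.3  0.4 -5.1] op 0.113
shift cm [-0.26  0.15 -0.04] spin [-0.27]
```

View pics/g3.png

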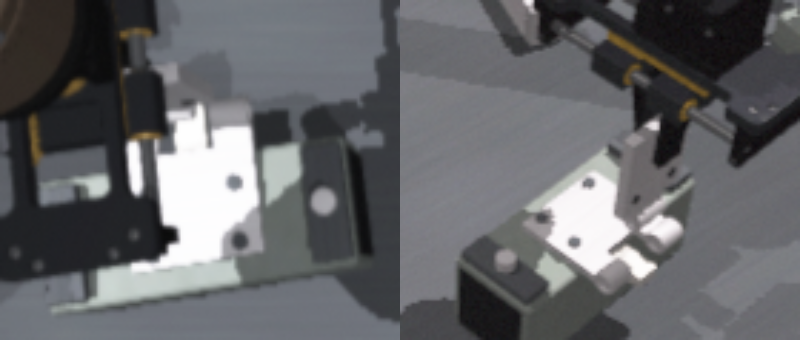

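```bash
python3 - <<'E'
from tool import *
from plant import capture
im,d=capture("scene"); np.savez("s3.npz",im=im,d=d)
cv2.imwrite("pics/g4.png",cv2.resize(cv2.cvtColor(im,cv2.COLOR_RGB2BGR)[100:180,350:430],(600,600),interpolation=cv2.INTER_CUBIC))
E
```

```text
(no output)
```

View pics/g4.png

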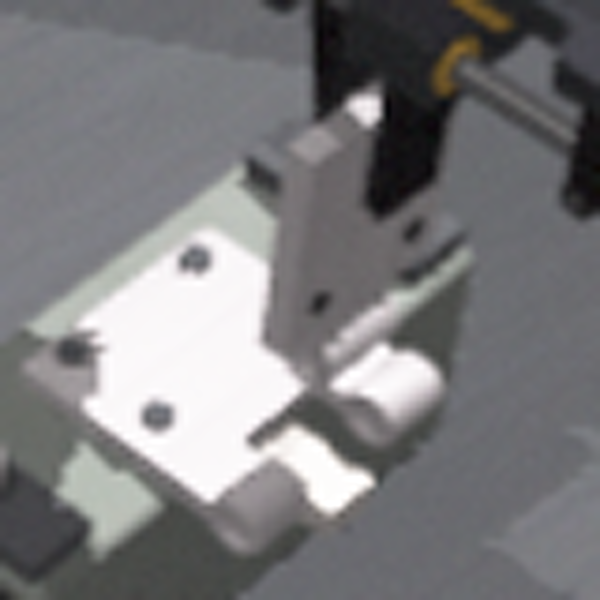

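```bash
python3 - <<'E'
from h import *
np.set_printoptions(precision=1,suppress=True,linewidth=150)
th=np.radians(7.65); ex=np.array([np.cos(th),np.sin(th)]); ey=np.array([-ex[1],ex[0]]); G=np.array([547.,212.])
f=np.load("s3.npz"); D=f["d"]; P=cloud("scene",D); q=P[...,:2]-G
L=np.stack([q@ex,q@ey,P[...,2]],-1)
g=cv2.cvtColor(f["im"],cv2.COLOR_RGB2GRAY)
m=(D>0)&(L[...,2]>160)&(L[...,2]<228)&(abs(L[...,1])<45)&(abs(L[...,0])<20)&(g>90)
a=L[m]; print(len(a), np.percentile(a,[2,50,98],axis=0))
fr=a[(a[:,0]>2)&(a[:,1]>-28)]
A=np.c_[fr[:,1],fr[:,2]-190,np.ones(len(fr))]; 
w=np.ones(len(fr),bool)
for _ in range(4):
    c=np.linalg.lstsq(A[w],fr[w,0],rcond=None)[0]; w=abs(fr[:,0]-A@c)<2
print("front face x=",c,"n",w.sum())
en=a[(a[:,1]<-27)]; print("end y",np.percentile(en,[5,25,50,75],axis=0))
m=(D>0)&(L[...,2]>125)&(L[...,2]<153)&(abs(L[...,1])<45)&(abs(L[...,0])<20)
k=L[m]; print("knuckle",len(k),np.percentile(k,[2,10,50,90,98],axis=0))
E
```

```text
338 [[ -1.8 -39.2 161.8]
 [  6.8 -26.1 186.5]
 [  8.5  24.1 225.6]]
front face x= [-0.   0.   7.2] n 174
end y [[ -1.5 -39.1 163.8]
 [  1.5 -37.9 179.4]
 [  5.4 -36.6 195.4]
 [  7.  -33.8 210.7]]
knuckle 93 [[ -1.7 -21.9 131.7]
 [ -0.3 -20.7 135.3]
 [  8.2 -11.1 144.3]
 [ 11.6   4.3 150.3]
 [ 12.4   8.6 152.1]]
```

```bash
python3 -m crank '[[-0.4,0.2,0.5,-0.2],[-0.4,0.2,1.3,-0.2],[-0.4,0.2,2.2,-0.2],[-0.4,0.2,2.5,-0.2],[-0.4,0.2,2.5,-0.2]]'; python3 -m crank '[[0,0,0,0],[0,0,0,0]]'; python3 - <<'E'
from tool import *
from plant import capture
go([547,212,200],7.65)
for n,b in(("top",(150,180,230,260)),("scene",(350,100,430,180))):
    im,d=capture(n); np.savez(n+"5.npz",im=im,d=d)
    cv2.imwrite("pics/g5%s.png"%n,cv2.resize(cv2.cvtColor(im,cv2.COLOR_RGB2BGR)[b[1]:b[3],b[0]:b[2]],(600,600),interpolation=cv2.INTER_CUBIC))
E
```

```text
time: 6.75
tool_pos: [546.4, 213.4, 174.4]
eef_rot: [2.362, -2.068, -0.001]
force: [0.0, -0.7, -5.3]
opening: 0.119
time: 6.95
tool_pos: [547.2, 213.9, 175.9]
eef_rot: [-2.363, 2.069, -0.0]
force: [-0.7, -0.1, -3.5]
opening: 0.112
t 6.95 tcp [547.2 213.9 175.9] yaw y -172.41 toolz [ 0.001  0.    -1.   ] q [ 0.65  0.36 -0.16  0.   -1.06 -0.52] F [-0.7 -0.1 -3.5] op 0.112
shift cm [ 0.19  0.04 -2.41] spin [-0.06]
```

View pics/g5scene.png

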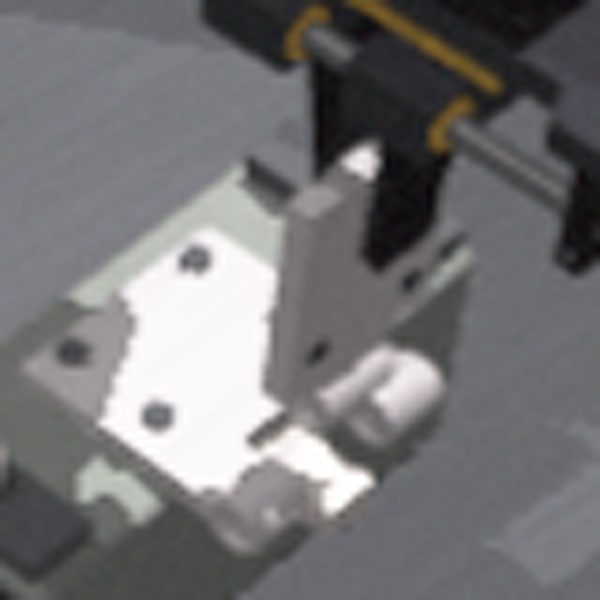

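View pics/g5top.png

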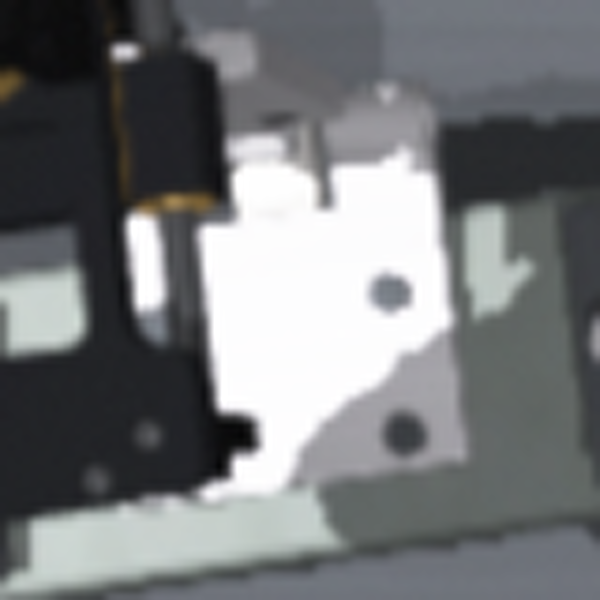

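```bash
cat > lf.py <<'E'
from h import *
np.set_printoptions(precision=1,suppress=True,linewidth=150)
th=np.radians(7.65); ex=np.array([np.cos(th),np.sin(th)]); ey=np.array([-ex[1],ex[0]]); G=np.array([547.,212.])
def loc(n,D):
    P=cloud(n,D); q=P[...,:2]-G; return np.stack([q@ex,q@ey,P[...,2]],-1)
def leaf(fn,b):
    f=np.load(fn); D=f["d"]; L=loc("scene",D); g=cv2.cvtColor(f["im"],cv2.COLOR_RGB2GRAY)
    m=(D>0)&(L[...,2]>b+30)&(L[...,2]<b+97)&(abs(L[...,1])<45)&(abs(L[...,0])<20)&(g>90)
    a=L[m]; fr=a[(a[:,0]>2)&(a[:,1]>-26)]
    A=np.c_[fr[:,1],fr[:,2]-b-60,np.ones(len(fr))]; w=np.ones(len(fr),bool)
    for _ in range(5):
        c=np.linalg.lstsq(A[w],fr[w,0],rcond=None)[0]; w=abs(fr[:,0]-A@c)<1.5
    print("front x",c,w.sum())
    # end face: points clearly behind front face
    en=a[(a[:,0]<c[2]-2.5)&(a[:,0]>c[2]-8)&(a[:,1]<-20)]; print("end y med",np.median(en[:,1]),np.percentile(en[:,1],[10,90]),len(en))
    # end-face edge lines by gradient: sample along y on front plane
    gf=g.astype(np.float32); E=[]
    for z in np.arange(b+35,b+96,4.):
        ys=np.arange(-50,-15,.5); pt=np.c_[G+ex*c[2]+np.outer(ys,ey),np.full(len(ys),z)]
        uv=proj("scene",pt).astype(np.float32); p=cv2.remap(gf,uv[:,:1],uv[:,1:],cv2.INTER_LINEAR)[:,0]
        E.append(p)
    return np.array(E)
E
python3 - <<'E'
from lf import *
E=leaf("scene5.npz",107.)
print(E[::3,::3].astype(int))
f=np.load("scene0.npz");L=loc("scene",f["d"])
for s in(1,-1):
    m=(f["d"]>0)&(abs(L[...,0])<7)&(L[...,2]>88)&(s*L[...,1]>5)&(abs(L[...,1])<60); print("fixed knuckle y",np.percentile(L[m][:,1],[0,3,10,50,90,97,100]))
m=(f["d"]>0)&(abs(L[...,0]+40)<15)&(L[...,2]>85)&(abs(L[...,1])<60); print("plate y",np.percentile(L[m][:,1],[0,1,50,99,100]))
m=(f["d"]>0)&(abs(L[...,0])<10)&(abs(L[...,2]-75)<2)&(abs(L[...,1])<16); print("ledge y",np.percentile(L[m][:,1],[0,3,10,50,90,97,100]))
E
```

```text
front x [-0.  0.  6.] 166
end y med -32.61399717755808 [-34.  -31.4] 50
[[248 247 247 247 247 238 214 173 137 117 114 110 108 105 105 106 105 105  98  94  93  90  92  96]
 [240 227 192 150 135 125 121 120 119 116 113 109 105 101  98  94  94  91  90  95 101 103 104 105]
 [240 219 197 165 125 121 121 120 119 117 113 110 105 104 104 104 105 105 104 105 104 104 104 104]
 [234 213 159 123 121 119 120 119 115 111 109 106 104 102 103 103 103 105 104 104 105 105 104 104]
 [231 213 189 146 123 124 120 119 117 113 110 106 103 103 102 103 103 104 105 105 104 103 103 101]
 [196 171 153 139 123 118 118 117 115 114 112 108 104 102 103 102 101 101 101 103 104 103 103 100]]
fixed knuckle y [16.4 17.5 18.3 28.8 40.1 40.8 40.9]
fixed knuckle y [-44.1 -42.5 -41.7 -31.8 -21.3 -18.9 -18.1]
plate y [-44.  -42.6  -0.8  41.6  42.9]
ledge y [-7.1 -4.7 -4.2  1.5  7.3  8.3  9.2]
```

```bash
python3 -m crank '[[0,0.08,0,0],[0,0.08,0.4,0],[0,0.08,0.8,0],[0,0.08,1.1,0],[0,0.08,1.1,0]]' &&  python3 -m crank '[[0,0,0.3,0],[0,0,0.7,0],[0,0,1.1,0],[0,0,1.4,0],[0,0,1.4,0]]'; python3 -m crank '[[0,0,0,0],[0,0,0,0]]'; python3 - <<'E'
from tool import *
from plant import capture
go([547,212,144],7.65)
for n,b in(("top",(150,180,230,260)),("scene",(350,100,430,180))):
    im,d=capture(n); np.savez(n+"6.npz",im=im,d=d)
    cv2.imwrite("pics/g6%s.png"%n,cv2.resize(cv2.cvtColor(im,cv2.COLOR_RGB2BGR)[b[1]:b[3],b[0]:b[2]],(600,600),interpolation=cv2.INTER_CUBIC))
from lf import *
leaf("scene6.npz",82.)
E
```

```text
time: 7.55
tool_pos: [545.7, 213.4, 163.7]
eef_rot: [2.362, -2.069, -0.001]
force: [-0.6, 0.1, -4.4]
opening: 0.117
time: 8.05
tool_pos: [545.7, 213.4, 149.8]
eef_rot: [2.362, -2.069, -0.001]
force: [-0.9, -0.3, -3.6]
opening: 0.113
time: 8.25
tool_pos: [546.3, 213.8, 150.8]
eef_rot: [-2.363, 2.069, -0.0]
force: [0.7, 0.9, -3.5]
opening: 0.112
t 8.25 tcp [546.3 213.8 150.8] yaw y -172.41 toolz [ 0.  0. -1.] q [ 0.65  0.38 -0.19  0.   -1.   -0.52] F [ 0.7  0.9 -3.5] op 0.112
shift cm [ 0.18 -0.05  0.68] spin [-0.06]
front x [-0.   0.   4.9] 157
end y med -33.01355551867157 [-34.3 -31.7] 47
```

View pics/g6scene.png

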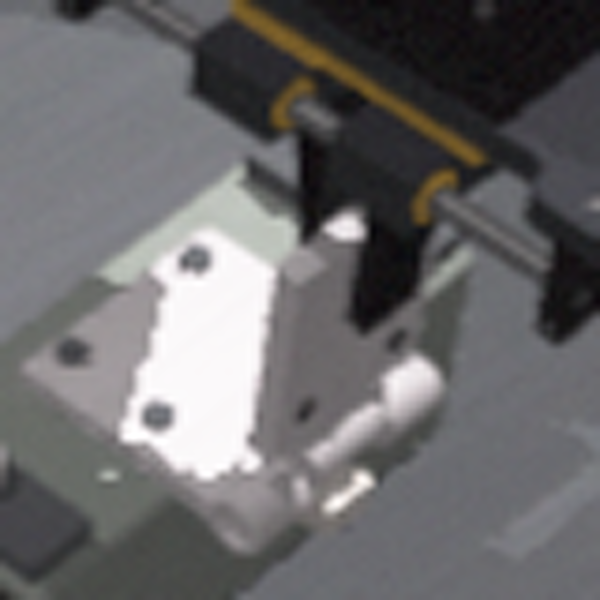

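View pics/g6top.png

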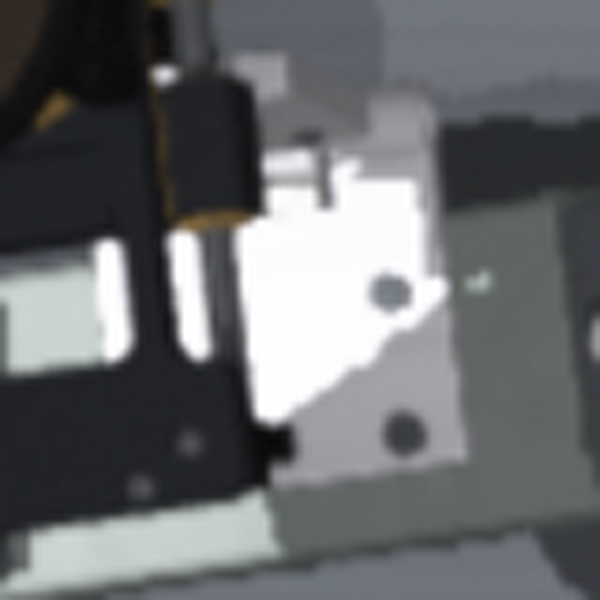

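```bash
cat >> lf.py <<'E'
from scipy.optimize import least_squares
def cyl(n,D,y0,y1,x0,z0,tol=3.5):
    L=loc(n,D); m=(D>0)&(L[...,1]>y0)&(L[...,1]<y1)
    a=L[m]; c=np.array([x0,z0],float)
    for _ in range(6):
        d=a[:,[0,2]]-c; r=np.hypot(*d.T); k=(abs(r-10)<tol)&((d[:,0]>1.5)|(d[:,1]>6 if y0*y1>0 else d[:,0]>6))
        if k.sum()<8: return None
        s=least_squares(lambda p:np.hypot(a[k,0]-p[0],a[k,2]-p[1])-10,c,loss="soft_l1"); c=s.x; tol=max(tol*.8,1.8)
    return c.round(2),int(k.sum())
E
python3 - <<'E'
from lf import *
D0={n:np.load(n+"0.npz")["d"] for n in("top","scene")}; D6={n:np.load(n+"6.npz")["d"] for n in("top","scene")}
for n in D0:
    print(n,"fixed0 +",cyl(n,D0[n],20,40,0,85),"-",cyl(n,D0[n],-40,-20,0,85))
    print(n,"fixed6 +",cyl(n,D6[n],20,40,0,85),"-",cyl(n,D6[n],-40,-20,0,85))
    print(n,"loose6",cyl(n,D6[n],-13,13,0,92.3))
E
```

```text
top fixed0 + (array([ 1.3, 84.5]), 89) - (array([ 1.6, 84.8]), 84)
top fixed6 + None - (array([ 1.5, 84.4]), 66)
top loose6 None
scene fixed0 + (array([ 0.9, 83.8]), 56) - (array([ 1.1, 85. ]), 53)
scene fixed6 + (array([ 0.5, 84.7]), 45) - (array([ 0.6, 84.3]), 61)
scene loose6 (array([-0.6, 92.3]), 41)
```

```bash
python3 -m crank '[[0,-0.1,0,0],[0,-0.1,0.2,0],[0,-0.1,0.4,0],[0,-0.1,0.4,0],[0,-0.1,0.4,0]]'; python3 -m crank '[[0,0,0,0],[0,0,0,0]]'; python3 - <<'E'
from tool import *
from plant import capture
go([547,212,144],7.65)
from lf import *
n="scene";im,d=capture(n); np.savez(n+"7.npz",im=im,d=d)
leaf("scene7.npz",78.)
print("fixed +",cyl(n,d,20,40,0,85),"-",cyl(n,d,-40,-20,0,85),"loose",cyl(n,d,-13,13,0,88))
E
```

```text
time: 8.85
tool_pos: [547.0, 213.7, 146.4]
eef_rot: [2.363, -2.069, -0.0]
force: [0.2, 0.2, -4.0]
opening: 0.112
time: 9.05
tool_pos: [547.1, 213.8, 146.6]
eef_rot: [-2.364, 2.069, -0.0]
force: [-0.4, -0.5, -4.0]
opening: 0.108
t 9.05 tcp [547.1 213.8 146.6] yaw y -172.41 toolz [ 0.  0. -1.] q [ 0.65  0.39 -0.19  0.   -0.99 -0.52] F [-0.4 -0.5 -4. ] op 0.108
shift cm [0.18 0.04 0.26] spin [-0.06]
front x [ 0. -0.  6.] 146
end y med -32.8869871739155 [-33.9 -31.5] 46
fixed + (array([ 0.5, 84.1]), 35) - (array([ 1.4, 85.4]), 43) loose (array([ 0.6, 88.3]), 38)
```

```bash
python3 -m crank '[[0,0,0.1,0],[0,0,0.2,0],[0,0,0.2,0],[0,0,0.2,0]]'; python3 -m crank '[[0,0,0.05,0],[0,0,0.1,0],[0,0,0.1,0]]'; python3 -m crank '[[0,0,0.05,0],[0,0,0.05,0],[0,0,0.05,0]]'
```

```text
time: 9.5
tool_pos: [547.1, 213.8, 144.5]
eef_rot: [2.364, -2.069, -0.0]
force: [-0.9, 0.5, -4.9]
opening: 0.112
time: 9.8
tool_pos: [547.1, 213.8, 143.6]
eef_rot: [-2.364, 2.069, -0.0]
force: [-1.0, 0.3, -4.3]
opening: 0.113
time: 10.1
tool_pos: [547.2, 213.8, 143.5]
eef_rot: [-2.363, 2.069, -0.0]
force: [-1.0, -1.4, -0.7]
opening: 0.111
```

```bash
python3 -m crank '[[0,0,0.03,0],[0,0,0.03,0],[0,0,0.03,0]]'; python3 -m crank '[[0,0,0.03,0],[0,0,0.03,0],[0,0,0.03,0]]'; python3 - <<'E'
from tool import *
from plant import capture
go([547,212,144],7.65)
from lf import *
o=[]
for n,b in(("top",(150,180,230,260)),("scene",(350,100,430,180))):
    im,d=capture(n); np.savez(n+"8.npz",im=im,d=d)
    o.append(cv2.resize(cv2.cvtColor(im,cv2.COLOR_RGB2BGR)[b[1]:b[3],b[0]:b[2]],(400,400),interpolation=cv2.INTER_CUBIC))
cv2.imwrite("pics/g8.png",np.hstack(o))
leaf("scene8.npz",75.)
print("fixed +",cyl(n,d,20,40,0,85),"-",cyl(n,d,-40,-20,0,85),"loose",cyl(n,d,-13,13,0,85))
go([547,212,144],7.65)
E
```

```text
time: 10.4
tool_pos: [547.3, 213.9, 143.5]
eef_rot: [-2.363, 2.069, -0.001]
force: [-2.0, -0.5, 2.8]
opening: 0.114
time: 10.7
tool_pos: [547.4, 213.9, 143.5]
eef_rot: [-2.363, 2.069, -0.001]
force: [-3.2, -0.7, 5.8]
opening: 0.112
t 10.7 tcp [547.4 213.9 143.5] yaw y -172.39 toolz [ 0.001  0.    -1.   ] q [ 0.65  0.39 -0.2   0.   -0.98 -0.52] F [-3.2 -0.7  5.8] op 0.112
shift cm [ 0.18  0.06 -0.05] spin [-0.04]
front x [0.  0.  6.1] 152
end y med -32.5556257068853 [-34.1 -31.2] 47
fixed + (array([ 0.4, 85. ]), 34) - (array([ 1. , 84.6]), 49) loose (array([ 0.4, 85.1]), 39)
t 10.8 tcp [547.4 213.9 143.5] yaw y -172.39 toolz [ 0.  0. -1.] q [ 0.7  0.4 -0.2  0.  -1.  -0.5] F [-1.9  0.7  5.1] op 0.117
shift cm [ 0.2  0.1 -0.1] spin [-0.]
```

View pics/g8.png

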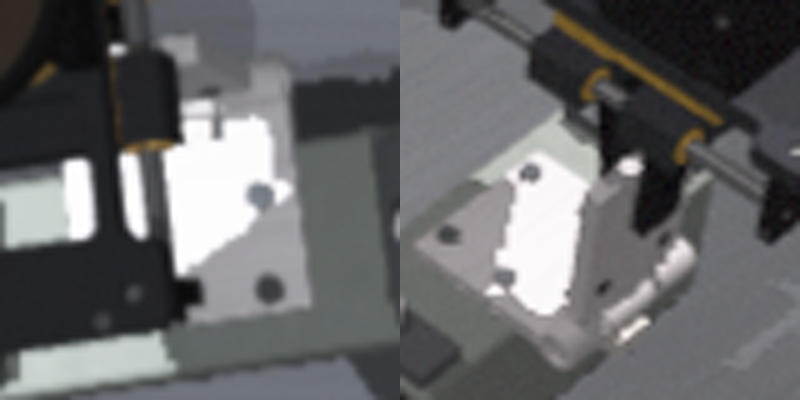

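```bash
python3 - <<'E'
from lf import *
f=np.load("scene8.npz"); 
im=cv2.cvtColor(f["im"],cv2.COLOR_RGB2BGR)
# unroll: rectify plane tangent at 45 deg on knuckles: y across, arc angle vertical
ys=np.arange(-50,50,.2); ang=np.radians(np.arange(90,-20,-1.))
Y,A=np.meshgrid(ys,ang)
P=np.stack([G[0]+ex[0]*(.7+10*np.cos(A))+ey[0]*Y,G[1]+ex[1]*(.7+10*np.cos(A))+ey[1]*Y,85+10*np.sin(A)],-1)
uv=proj("scene",P.reshape(-1,3)).astype(np.float32).reshape(*Y.shape,2)
o=cv2.remap(im,uv[...,0],uv[...,1],cv2.INTER_CUBIC)
cv2.imwrite("pics/g9.png",cv2.resize(o,(800,330)))
g=cv2.cvtColor(o,cv2.COLOR_BGR2GRAY)[25:60].mean(0); print([(round(y),int(v)) for y,v in zip(ys[::5],g[::5])])
E
```

```text
[(-50, 140), (-49, 134), (-48, 125), (-47, 118), (-46, 115), (-45, 117), (-44, 120), (-43, 123), (-42, 126), (-41, 127), (-40, 127), (-39, 127), (-38, 127), (-37, 127), (-36, 127), (-35, 127), (-34, 127), (-33, 127), (-32, 125), (-31, 122), (-30, 118), (-29, 116), (-28, 115), (-27, 113), (-26, 113), (-25, 113), (-24, 115), (-23, 118), (-22, 122), (-21, 128), (-20, 133), (-19, 138), (-18, 146), (-17, 156), (-16, 168), (-15, 177), (-14, 181), (-13, 180), (-12, 179), (-11, 179), (-10, 179), (-9, 178), (-8, 178), (-7, 179), (-6, 181), (-5, 182), (-4, 181), (-3, 176), (-2, 171), (-1, 166), (0, 166), (1, 167), (2, 168), (3, 171), (4, 175), (5, 180), (6, 187), (7, 191), (8, 193), (9, 193), (10, 190), (11, 182), (12, 165), (13, 144), (14, 126), (15, 117), (16, 122), (17, 137), (18, 156), (19, 174), (20, 188), (21, 196), (22, 197), (23, 194), (24, 190), (25, 188), (26, 189), (27, 193), (28, 197), (29, 200), (30, 201), (31, 201), (32, 201), (33, 202), (34, 203), (35, 205), (36, 206), (37, 206), (38, 202), (39, 192), (40, 172), (41, 144), (42, 115), (43, 93), (44, 82), (45, 81), (46, 86), (47, 91), (48, 97), (49, 103)]
```

View pics/g9.png

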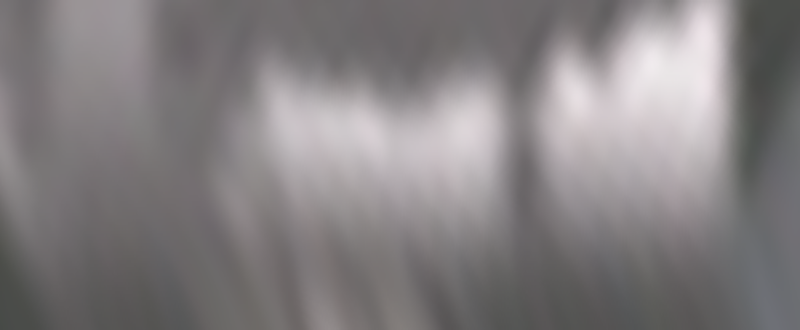

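```bash
python3 - <<'E'
from lf import *
ys=np.arange(-30,30,.5)
def prof(n,fn,x,z):
    g=cv2.cvtColor(np.load(fn)["im"],cv2.COLOR_RGB2GRAY).astype(np.float32)
    uv=proj(n,np.c_[G+ex*x+np.outer(ys,ey),np.full(len(ys),z)]).astype(np.float32)
    return cv2.remap(g,uv[:,:1],uv[:,1:],cv2.INTER_LINEAR)[:,0]
for x,z in((0,95),(2,95),(5,93.6),(7,92),(9,89)):
    print("top",x); 
    for fn in("top0.npz","top8.npz"): print("  ",[(float(y),int(v)) for y,v in zip(ys,prof("top",fn,x,z)) if -24<=y<=-8][::2])
for x,z in((5,93.6),(7,92),(9,89)):
    print("scene +",x)
    for fn in("scene0.npz","scene8.npz"): print("  ",[(float(y),int(v)) for y,v in zip(ys,prof("scene",fn,x,z)) if 8<=y<=24][::2])
E
```

```text
top 0
   [(-24.0, 230), (-23.0, 230), (-22.0, 231), (-21.0, 230), (-20.0, 224), (-19.0, 211), (-18.0, 170), (-17.0, 115), (-16.0, 131), (-15.0, 157), (-14.0, 201), (-13.0, 236), (-12.0, 239), (-11.0, 240), (-10.0, 240), (-9.0, 241), (-8.0, 241)]
   [(-24.0, 110), (-23.0, 110), (-22.0, 108), (-21.0, 105), (-20.0, 99), (-19.0, 89), (-18.0, 85), (-17.0, 82), (-16.0, 81), (-15.0, 81), (-14.0, 86), (-13.0, 90), (-12.0, 97), (-11.0, 102), (-10.0, 106), (-9.0, 107), (-8.0, 107)]
top 2
   [(-24.0, 227), (-23.0, 229), (-22.0, 230), (-21.0, 230), (-20.0, 223), (-19.0, 214), (-18.0, 166), (-17.0, 119), (-16.0, 133), (-15.0, 156), (-14.0, 202), (-13.0, 231), (-12.0, 237), (-11.0, 240), (-10.0, 241), (-9.0, 242), (-8.0, 242)]
   [(-24.0, 107), (-23.0, 108), (-22.0, 109), (-21.0, 109), (-20.0, 108), (-19.0, 107), (-18.0, 105), (-17.0, 103), (-16.0, 102), (-15.0, 101), (-14.0, 102), (-13.0, 103), (-12.0, 105), (-11.0, 106), (-10.0, 107), (-9.0, 107), (-8.0, 107)]
top 5
   [(-24.0, 204), (-23.0, 206), (-22.0, 206), (-21.0, 206), (-20.0, 200), (-19.0, 192), (-18.0, 155), (-17.0, 119), (-16.0, 122), (
[... 1974 characters left out ...]
.0, 194), (24.0, 196)]
   [(8.0, 200), (9.0, 204), (10.0, 202), (11.0, 191), (12.0, 174), (13.0, 161), (14.0, 144), (15.0, 135), (16.0, 134), (17.0, 144), (18.0, 158), (19.0, 172), (20.0, 186), (21.0, 196), (22.0, 196), (23.0, 197), (24.0, 198)]
scene + 9
   [(8.0, 94), (9.0, 104), (10.0, 113), (11.0, 118), (12.0, 114), (13.0, 109), (14.0, 106), (15.0, 105), (16.0, 108), (17.0, 114), (18.0, 121), (19.0, 129), (20.0, 136), (21.0, 142), (22.0, 147), (23.0, 147), (24.0, 147)]
   [(8.0, 175), (9.0, 174), (10.0, 171), (11.0, 167), (12.0, 160), (13.0, 146), (14.0, 131), (15.0, 113), (16.0, 110), (17.0, 116), (18.0, 124), (19.0, 133), (20.0, 141), (21.0, 150), (22.0, 156), (23.0, 157), (24.0, 157)]
```

```bash
python3 - <<'E'
from plant import workorder
from tool import *
go([547,212,143.5],7.65)
print(workorder.finish_job())
E
```

```text
t 10.8 tcp [547.4 213.9 143.5] yaw y -172.39 toolz [ 0.001  0.    -1.   ] q [ 0.65  0.39 -0.2   0.   -0.98 -0.52] F [-1.9  0.7  5.1] op 0.117
shift cm [ 0.18  0.06 -0.  ] spin [-0.04]
the job is handed in; nothing more can be done
None
```

I lifted the loose leaf out of the rack, carried it upright to the jamb, and set its knuckle on the ledge between the two fixed knuckles. I handed the job in at 10.8 s, with the leaf still gripped at 30 N. No verdict was reported.

**Last checks:**
- **Resting on the ledge:** the vertical force went from about −4 N hanging to about +5 N, and the underside works out at 75 mm, the ledge height.
- **Hole alignment (scene depth):** the loose knuckle's centre is at x 0.4, z 85.1 mm. The fixed knuckles are at x 0.4 and 1.0, z 85.0 and 84.6 mm.
- **Upright and square:** the plate showed no measurable tilt or yaw. The gripper opening reads about 10 mm, which matches the plate thickness.

**Where measurements disagreed:**
- **Side gaps:** the plate's end face puts the leaf centred along the hinge axis. The scene picture puts it about 1 mm off towards −y. The gap midpoints seen by the two cameras differ from nominal by about 0.5 mm in opposite directions. All of this is within the 3 mm clearance on each side, so I left it.
- **Camera agreement:** the two cameras differ by 1–2 mm in absolute position, so I relied on comparisons within one picture.

I did not move the pin, the spare leaf or the wrench, but I took no separate picture of them at the end.

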